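# Stow a relay in the parts box with the quarter-turn lock

## Task

Put the loose white relay away inside the blue parts box: slide the box's lid fully open, set the relay down in the bay, then slide the lid fully shut. The lid may be locked or not, which only shows when you try to slide it: if it does not move, do not force it, turn the round lock knob a quarter turn and try again. Finally lock the shut lid and, once it is locked, give its handle a firm pull in the opening direction, holding the pull for a second, to prove that it holds; leave the lid locked and shut and the other things on the bench undisturbed.

Things in the scene. Friction and masses are not known exactly. Their poses are not given: they have to be found in the camera images.
- box: Blue parts box, fixed, upright. Origin: on the bench under the centre of its bay; x across (130 mm wide), +y along it the way the lid opens, z up. Grey lock housing: y = -118 to -62 mm, top z = 66. Bay: y = -54 to +54. Blue deck that the lid slides onto: y = 62 to 182, top z = 50. Aluminium rails along both long sides (|x| = 57 to 65) reach z = 60.
- bay_floor (a point): Centre of the bay's floor, 8 mm above the bench, straight above the box's origin. Inside, the bay is 106 mm in the box's x and 108 mm in its y, with its rim 50 mm above the bench. Two black heat sinks 16x22x14 mm are fixed on its floor at box (x, y) = (36, 38) and (36, -36) mm; the rest is free.
- lid (a joint): Travel of the grey sliding lid (m): 0 fully shut, 0.114 fully open (towards the box's +y). It slides level, with about 1 N of friction, and stays where it is left. While the lock holds it, it can be drawn only about 5 mm from shut before it stops hard.
- lid_handle (a point): Middle of the lid's upright black block handle, 80 mm above the bench (a good TCP height, fingers closing along the box's y): 50 mm in the box's x, 16 mm in its y, top at 94 mm; it stands on a foot 24 mm wide in y, top at 59 mm; lid top at 56 mm. At box y = 0 when shut; moves with the lid.
- lock_grip (a point): Axis of the round black lock knob, at box (0, -90) mm, 90 mm above the bench (a good TCP height). Upright axis, 40 mm diameter, grip z = 75 to 95 mm. Unmarked, no stops. Each quarter turn (1.57 rad), either way, swaps locked and free; let go within 0.6 rad of a quarter turn it settles there (light detent, 0.1 N m). Locks only while the lid is shut.
- relay: Loose white relay, a small box 16 mm (own x) by 34 mm (own y) by 12 mm high, 12 to 24 g, flat on the bench. Origin: centre of its underside; z up.
- solder_tin: Round flux tin, 55 mm across, 21 mm high, standing on the bench; origin at the centre of its underside. Leave alone.
- screwdriver: Small black screwdriver, 125 mm long (own y), 17 mm thick, lying on the bench; origin under its middle. Leave alone.
- solder_reel: Reel of solder with orange flanges, 54 mm across, 36 mm high, standing on the bench; origin at the centre of its underside. Leave alone.
- catch: The lid's catch, a 9 mm wide tongue on the lid's underside, hidden in the box's far (+x) wall and in the lock housing, out of reach; it moves with the lid. The locked lock stops the lid by this catch, so the force on it is the pull that the lock holds. Origin: its middle, at box (58, -108, 41) mm with the lid shut.
Things that resemble listed ones, but are neither listed nor needed, are in the scene too. Several things look just like the relay: the one meant starts farthest from the robot's base.

How it is judged:
By the outcome, as a careful person would: the job done as asked, in the order asked, and still so for the second after the job is handed in, with the robot touching nothing.
It also fails if it takes over 72 s, if anything falls off the work surface, if the arm or the gripper's body presses on something with over 40 N, if the wrist force passes 120 N, or if a joint passes its speed limit or range.

## Robot

A 6-joint arm with a two-finger parallel gripper is mounted at the origin on a cart in front of the work surface, level with it; the furniture and walls round the work are solid. World frame = base frame: x ahead of the robot, y to its left, z up, the work surface at z = 0. Lengths are in mm, angles in rad, forces in N, time in s.
With the tool pointing down it reaches from about 275 to 750 mm from the base axis. Payload 10.2 kg.
Tool frame: the origin (TCP) lies between the finger pads, 19 mm behind the fingertips; this is the grasp point; z points along the fingers, y is the line along which they close (so a half turn about z gives the same grasp; the last joint's range is limited). The gripper opens to 85 mm and grips with 20 to 120 N. Pads are 22 mm wide; open, the fingers measure 114 mm over their backs; the gripper's body (76 mm by 85 mm) begins 54 mm behind the grasp point. The pads swing forward as they close: fully open they stand 13 mm farther back than shut.
Start: joints at [-0.223, 0.313, 1.498, -0, 1.331, -0.223], TCP at [525.006, -0.014, 249.994] pointing down, gripper open.
Joint ranges: [-2.94, 2.94], [-0.97, 2.17], [0.19, 2.56], [-1.23, 4.37], [0.02, 3.11], [-2.88, 2.88]. Speed limits (rad/s): [2.39, 2.39, 3.01, 3.14, 3.14, 3.14].

## Interface

Orientations are given as a unit quaternion [w, x, y, z].
In Python, from rig import sense, eyes, finish_job gives the robot as it stands.
- The arm moves only by the shell command python3 -m jog 'ROWS' [FORCE]. ROWS is JSON, a list of rows, each a list of 7 numbers: the shift along the tool's x, y, z in m, then the turn, a rotation vector about the tool's x, y, z in rad, then the finger opening in m, from 0 to 0.0854. In form: [[dx, dy, dz, rx, ry, rz, gripper], ...]. A call has 1 to 5 rows; each row shifts and turns the commanded pose from where the row before left it, along the tool's axes as they then stand; what a row does not reach is not made up. A row lasts 1/10 s, in which the tool goes at most 50 mm and 8.59 degrees, less where a joint would pass 70% of its speed; a pose out of reach is approached as far as the arm can. A call is refused whole if a number of a shift passes 0.05 or a number of a turn 0.15, either way. A call with a gripper value outside its range is refused whole. The fingers move at their own pace and stop on an object; FORCE is the grip in N (left out, the last holds). Time passes only in rows, so rows that do not move let the fingers close. It gives the time, the measured TCP pose, the force, the opening and the grip force at its end, in the units of the state.
- sense(): the state, without advancing time (a new reading comes with each control period).
- eyes.capture(name): name is "scene" or "side" or "wrist"; returns the picture (384x512x3 uint8, red, green, blue); there is no depth.
- eyes.calibration(name): a dict with "fx", "fy", "cx", "cy" (pixels), "cam_to_world" (4x4, takes a point from camera to world coordinates); the wrist camera has in their place "mount" (4x4, takes a point from camera to tool coordinates, whose origin is the TCP and whose axes are the flange's). Camera axes: x right, y down, z forward; pixel columns grow to the right and rows downward; lengths in mm; the calibration is good to about 2 mm. A picture is of the moment at which its call begins: read the wrist's pose just before it. calibration takes no time and is no camera call.
- finish_job(): hands the job in; it is judged then, once.
The state is a dict: "time_s": time; "joints": joint angles; "dq": joint speeds; "tau": joint torques, N m; "eef_pos": TCP position; "ee_rot": TCP orientation; "force": force on the tool from outside, world axes, zero at the start; "wrist_torque": the same for the moment, N m; "grip_width": opening from 0.0 (shut) to 1.0 (fully open); "grip_force": force on a finger pad.
Only numpy, scipy, OpenCV 4.12 (cv2) and the standard library are available. Lean on these libraries where they do the work, as an engineer would, in place of code of your own. Each camera call takes 0.05 s, during which the arm holds its last target. There are 200 camera calls.

## Working session

There is one attempt and no reset: what is moved stays moved. The work goes in short steps, Python scripts to look and compute and a shell command to move; the robot and the scene stay as the last step left them, time stands still between calls to the robot, and variables do not carry over. Pictures are saved under pics/ and viewed, at most 10 in all, crops included, and the job is handed in when it is done.

```bash
mkdir -p pics; python3 - <<'E'
from rig import sense,eyes
import cv2,numpy as np
for n in("scene","side"):
    cv2.imwrite(f"pics/{n}0.png",cv2.resize(eyes.capture(n)[:,:,::-1],(800,600),interpolation=cv2.INTER_CUBIC))
    c=eyes.calibration(n);print(n,c['fx'],c['fy'],c['cx'],c['cy'],np.round(c['cam_to_world'],3).tolist())
c=eyes.calibration("wrist");print(c)
s=sense();print(s)
E
```

```text
scene 378.60789211518386 378.60789211518386 255.9014534560863 187.75742624730555 [[-0.823, -0.368, 0.432, 103.689], [-0.568, 0.512, -0.645, 779.018], [0.016, -0.776, -0.63, 680.047], [0.0, 0.0, 0.0, 1.0]]
side 368.9555677600631 368.9555677600631 256.25241824479156 192.53589581602844 [[0.838, -0.334, 0.431, 96.386], [-0.545, -0.532, 0.648, -402.363], [0.013, -0.778, -0.628, 637.024], [0.0, 0.0, 0.0, 1.0]]
{'fx': 308.11938446127226, 'fy': 308.11938446127226, 'cx': 259.35221442223957, 'cy': 188.34807426447503, 'mount': array([[ 2.30962892e-04, -9.57185493e-01, -2.89475178e-01,
         7.46713502e+01],
       [ 9.99999816e-01,  3.83539198e-04, -4.70352268e-04,
        -8.41683624e-01],
       [ 5.61239445e-04, -2.89475016e-01,  9.57185405e-01,
        -1.23752471e+02],
       [ 0.00000000e+00,  0.00000000e+00,  0.00000000e+00,
         1.00000000e+00]])}
{'time_s': 0.1, 'joints': array([-2.23405175e-01,  3.13405501e-01,  1.49837995e+00,  6.57654775e-06,
        1.33099691e+00, -2.23409760e-01]), 'dq': array([ 0.00100095,  0.00035246, -0.00203129, -0.00020435, -0.00062005,
       -0.00142484]), 'tau': array([ 2.30574413e-03, -4.12899542e+01, -2.60142785e+01, -1.81123951e-04,
        3.02137116e-03,  1.15447833e-05]), 'eef_pos': array([5.24786166e+02, 3.52500854e-02, 2.49479337e+02]), 'ee_rot': array([-5.05065093e-04,  7.07105588e-01,  7.07107724e-01, -3.14278504e-04]), 'force': array([-0.1958379 ,  0.85485093, -0.39324311]), 'wrist_torque': array([0.03227651, 0.02824418, 0.03718663]), 'grip_force': 0.0, 'grip_width': 1.001599382418604}
```

View pics/scene0.png

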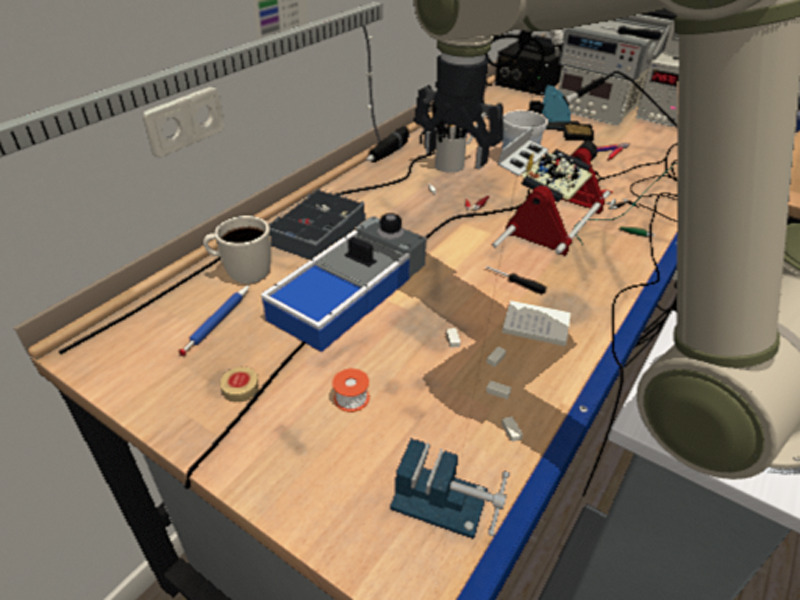

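View pics/side0.png

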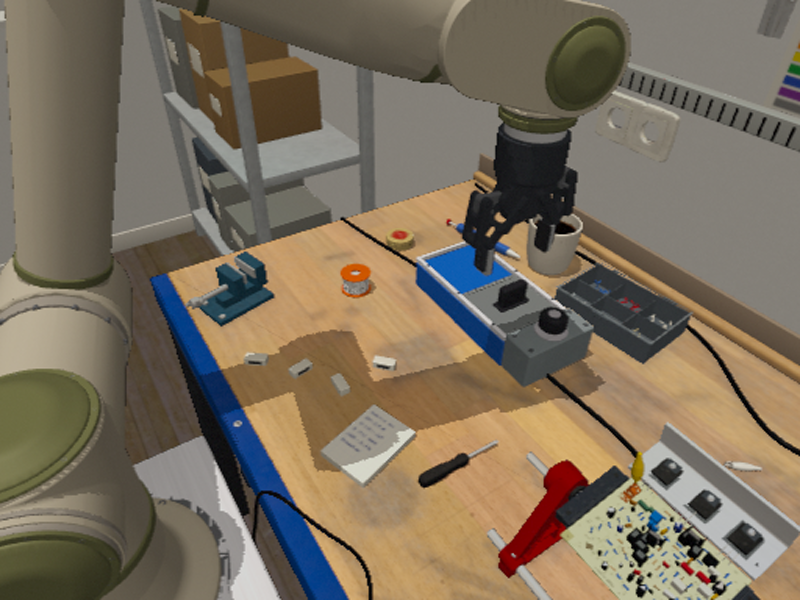

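The scene shows four relay lookalikes at (453,337), (497,356), (498,389) and (512,428). The box has its knob top at (391,222) and its handle top at (360,240). In the side view the lookalikes are at (385,363), (340,384), (301,367) and (256,359), the knob top at (553,314) and the handle top at (514,288).

```bash
cat > h.py <<'E'
import numpy as np
from rig import sense,eyes
from scipy.spatial.transform import Rotation as R
def pose():
    s=sense();q=s['ee_rot'];T=np.eye(4);T[:3,:3]=R.from_quat([q[1],q[2],q[3],q[0]]).as_matrix();T[:3,3]=s['eef_pos'];return T
def ray(n,u,v,z,T=None,k=1.5625):
    c=eyes.calibration(n);M=c['cam_to_world'] if T is None else T@c['mount']
    d=M[:3,:3]@np.array([(u/k-c['cx'])/c['fx'],(v/k-c['cy'])/c['fy'],1]);o=M[:3,3]
    return (o+d*(z-o[2])/d[2])
E
python3 - <<'E'
from h import *
import cv2
for n,L in dict(scene=[("relA",453,337,8),("relB",497,356,8),("relC",498,389,8),("relD",512,428,8),("knob",391,222,97),("handle",360,240,94),("c1",265,296,60),("c2",321,326,60)],
 side=[("relA",385,363,8),("relB",340,384,8),("relC",301,367,8),("relD",256,359,8),("knob",553,314,97),("handle",514,288,94),("c1",465,243,60),("c2",418,266,60),("driver",458,465,8)]).items():
    for a,u,v,z in L:
        p=ray(n,u,v,z);print(n,a,p.round(0),round(np.hypot(p[0],p[1])))
im=eyes.capture("scene")[190:300,270:370,::-1]
im2=eyes.capture("side")[205:265,140:270,::-1]
a=cv2.resize(im,(400,440),interpolation=3);b=cv2.resize(im2,(400,185),interpolation=3);b=cv2.copyMakeBorder(b,0,255,0,0,0)
cv2.imwrite("pics/rel.png",np.hstack([a,b]))
E
```

```text
scene relA [428. 134.   8.] 449
scene relB [348. 131.   8.] 372
scene relC [314. 193.   8.] 369
scene relD [264. 247.   8.] 362
scene knob [635.  21.  97.] 635
scene handle [648.  97.  94.] 655
scene c1 [705. 280.  60.] 758
scene c2 [583. 282.  60.] 647
side relA [425. 132.   8.] 445
side relB [346. 130.   8.] 370
side relC [313. 193.   8.] 367
side relD [262. 245.   8.] 359
side knob [638.  11.  97.] 639
side handle [635.  91.  94.] 641
side c1 [683. 271.  60.] 735
side c2 [570. 257.  60.] 625
side driver [407. -75.   8.] 414
```

View pics/rel.png

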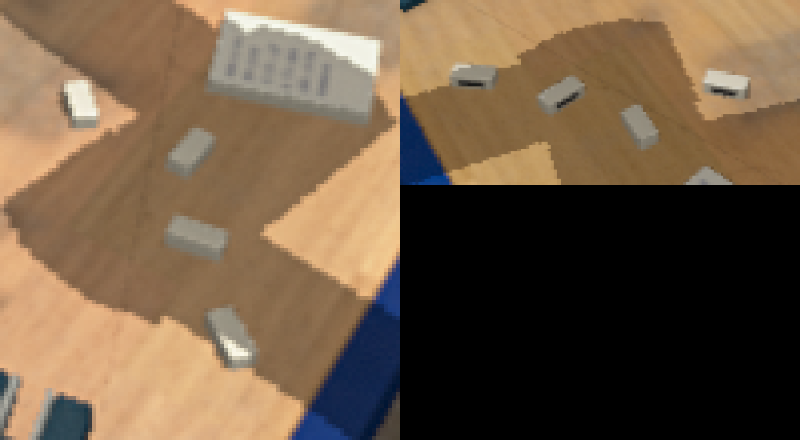

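Relay A, at scene (453,337) and side (385,363), is the farthest: about 447 mm from the base, against about 370 or less for B, C and D. The crop confirms a white 16x34 block at A. Next I'll take a close look at the box from above.

```bash
python3 -m jog '[[0.045,0.04,0,0,0,0,0.085],[0.045,0.04,0,0,0,0,0.085],[0,0,0,0,0,0,0.085],[0,0,0,0,0,0,0.085]]'; python3 - <<'E'
from h import *
import cv2
T=pose();np.save("T1.npy",T);print(T.round(3).tolist(),sense()['joints'].round(2))
cv2.imwrite("pics/w1.png",cv2.resize(eyes.capture("wrist")[:,:,::-1],(800,600),interpolation=3))
E
```

```text
time_s: 0.6
eef_pos: [591.4, 75.2, 249.2]
ee_rot: [-0.0, 0.707, 0.708, -0.001]
force: [0.5, -0.3, 0.3]
grip_width: 0.998
grip_force: 0.0
[[-0.001, 1.0, -0.001, 591.402], [1.0, 0.001, -0.0, 75.24], [-0.0, -0.001, -1.0, 249.161], [0.0, 0.0, 0.0, 1.0]] [-0.07  0.47  1.27 -0.    1.4  -0.07]
```

View pics/w1.png

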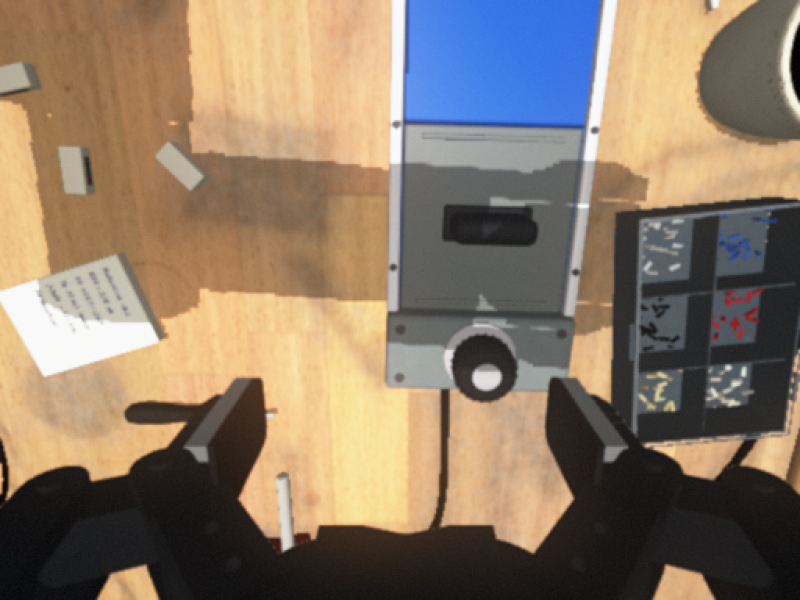

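The wrist picture shows the knob top at (485,372), the handle top at (493,228), the housing's top corners at (388,387) and (570,390), the lid edge at (405,124) to (585,127), and relay A at (180,165).

```bash
python3 - <<'E'
from h import *
T=np.load("T1.npy")
for a,u,v,z in [("knob",486,371,96),("handle",493,228,94),("hs1",387,387,66),("hs2",571,390,66),("hn1",388,312,66),("hn2",576,317,66),("railL0",391,5,60),("railR0",615,5,60),("railL1",388,308,60),("railR1",576,312,60),("lidL",405,124,56),("lidR",585,127,56),("relA",180,166,12),("rc1",172,142,12),("rc2",205,178,12),("rc3",157,156,12),("rc4",190,190,12)]:
    print(a,ray("wrist",u,v,z,T).round(1))
E
```

```text
knob [641.3  15.7  96. ]
handle [641.1 105.9  94. ]
hs1 [577.4 -11.5  66. ]
hs2 [707.7 -13.5  66. ]
hn1 [578.6  44.6  66. ]
hn2 [705.5  41.3  66. ]
railL0 [581.7 228.9  60. ]
railR0 [710.3 229.1  60. ]
railL1 [578.4  45.4  60. ]
railR1 [707.4  42.8  60. ]
lidL [589.8 164.6  56. ]
lidR [701.8 163.   56. ]
relA [426.5 137.6  12. ]
rc1 [423.  154.2  12. ]
rc2 [443.7 129.1  12. ]
rc3 [410.9 144.5  12. ]
rc4 [431.6 120.5  12. ]
```

```bash
python3 -m jog '[[0.015,0.0255,0,0,0,0,0.06],[0.015,0.0255,0,0,0,0,0.06],[0,0,0.01,0,0,0.15,0.06],[0,0,0.01,0,0,0.15,0.06],[0,0,0.01,0,0,0.15,0.06]]' 40
python3 -m jog '[[0,0,0.01,0,0,0.15,0.06],[0,0,0.01,0,0,0.15,0.06],[0,0,0.01,0,0,0.15,0.06],[0,0,0.01,0,0,0.15,0.06],[0,0,0.01,0,0,0.15,0.06]]'
python3 -m jog '[[0,0,0.01,0,0,0.15,0.06],[0,0,0.01,0,0,0.15,0.06],[0,0,0.01,0,0,0.087,0.06],[0,0,0,0,0,0,0.06],[0,0,0,0,0,0,0.06]]'
python3 - <<'E'
from h import *
import cv2
T=pose();np.save("T2.npy",T);print(T.round(3).tolist(),sense()['joints'].round(2),sense()['force'])
cv2.imwrite("pics/w2.png",cv2.resize(eyes.capture("wrist")[:,:,::-1],(800,600),interpolation=3))
E
```

```text
time_s: 1.15
eef_pos: [642.1, 103.5, 220.0]
ee_rot: [0.0, 0.849, 0.528, -0.0]
force: [0.5, 0.4, -0.1]
grip_width: 0.701
grip_force: 0.0
time_s: 1.65
eef_pos: [642.0, 103.3, 170.2]
ee_rot: [0.0, 0.984, 0.181, 0.0]
force: [0.0, 0.4, -0.3]
grip_width: 0.703
grip_force: 0.0
time_s: 2.15
eef_pos: [642.3, 103.9, 140.7]
ee_rot: [0.0, 1.0, -0.007, 0.0]
force: [-0.4, 0.2, 0.6]
grip_width: 0.702
grip_force: 0.0
[[1.0, -0.015, 0.0, 642.345], [-0.015, -1.0, -0.0, 103.891], [0.0, 0.0, -1.0, 140.724], [0.0, 0.0, 0.0, 1.0]] [-0.02  0.68  1.22 -0.    1.24  1.57] [-0.36773074  0.15086785  0.56467473]
```

View pics/w2.png

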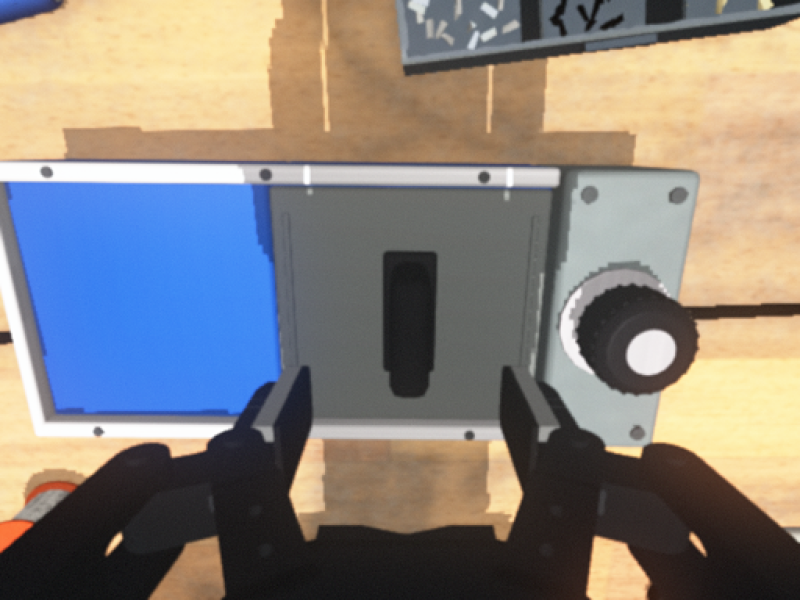

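The handle, at about (410,325), lies centred between the fingers. I'll descend and grip it.

```bash
python3 -m jog '[[0,0,0.03,0,0,0,0.05],[0,0,0.03,0,0,0,0.05],[0,0,0,0,0,0,0.005],[0,0,0,0,0,0,0.005],[0,0,0,0,0,0,0.005]]' 40
python3 -m jog '[[0,-0.006,0,0,0,0,0.005],[0,-0.006,0,0,0,0,0.005],[0,-0.003,0,0,0,0,0.005]]'
```

```text
time_s: 2.7
eef_pos: [643.2, 104.6, 82.0]
ee_rot: [0.0, 1.0, -0.008, 0.001]
force: [-1.0, -0.8, 1.5]
grip_width: 0.184
grip_force: 42.1
time_s: 3.0
eef_pos: [643.5, 110.7, 81.9]
ee_rot: [0.008, 1.0, -0.009, -0.0]
force: [-9.1, -58.0, 8.8]
grip_width: 0.179
grip_force: 48.5
```

It stops hard after about 5 mm, so the lid is locked. I'll push back to shut, release and go to the knob.

```bash
python3 -m jog '[[0,0.009,0,0,0,0,0.005],[0,0.007,0,0,0,0,0.005],[0,0,0,0,0,0,0.005]]'
python3 -m jog '[[0,0,0,0,0,0,0.06],[0,0,0,0,0,0,0.06],[0,0,-0.04,0,0,0,0.06],[0,0.045,0,0,0,0,0.065],[0,0.045,0,0,0,0,0.065]]'
```

```text
time_s: 3.3
eef_pos: [643.1, 103.3, 81.9]
ee_rot: [-0.0, 1.0, -0.008, 0.001]
force: [-3.2, -1.0, 7.0]
grip_width: 0.179
grip_force: 43.2
time_s: 3.8
eef_pos: [641.4, 14.0, 121.3]
ee_rot: [0.0, 1.0, -0.006, 0.001]
force: [0.1, -0.4, -0.4]
grip_width: 0.761
grip_force: 0.0
```

```bash
python3 -m jog '[[0,-0.0015,0.031,0,0,0,0.06],[0,0,0,0,0,0,0.03],[0,0,0,0,0,0,0.03],[0,0,0,0,0,0,0.03],[0,0,0,0,0,0,0.03]]' 40
python3 -m jog '[[0,0,0,0,0,-0.15,0.03],[0,0,0,0,0,-0.15,0.03],[0,0,0,0,0,-0.15,0.03],[0,0,0,0,0,-0.15,0.03],[0,0,0,0,0,-0.15,0.03]]'
python3 -m jog '[[0,0,0,0,0,-0.15,0.03],[0,0,0,0,0,-0.15,0.03],[0,0,0,0,0,-0.15,0.03],[0,0,0,0,0,-0.15,0.03],[0,0,0,0,0,-0.15,0.03]]'
python3 -m jog '[[0,0,0,0,0,-0.07,0.03],[0,0,0,0,0,0,0.03],[0,0,0,0,0,0,0.06],[0,0,0,0,0,0,0.06],[0,0,-0.04,0,0,0,0.06]]'
```

```text
time_s: 4.3
eef_pos: [639.7, 12.9, 87.6]
ee_rot: [0.002, 1.0, -0.008, -0.003]
force: [-3.2, -19.2, -13.6]
grip_width: 0.449
grip_force: 42.6
time_s: 4.8
eef_pos: [640.1, 11.3, 87.6]
ee_rot: [0.003, 0.932, 0.361, -0.003]
force: [1.0, -28.3, -15.0]
grip_width: 0.446
grip_force: 42.5
time_s: 5.3
eef_pos: [641.6, 10.4, 87.7]
ee_rot: [0.003, 0.735, 0.678, -0.003]
force: [11.4, -30.0, -20.8]
grip_width: 0.45
grip_force: 42.6
time_s: 5.8
eef_pos: [638.8, 16.8, 125.5]
ee_rot: [-0.004, 0.713, 0.702, -0.003]
force: [0.3, 0.6, 0.1]
grip_width: 0.698
grip_force: 0.0
```

```bash
python3 -m jog '[[0.0435,0.002,0,0,0,0,0.06],[0.0435,0.002,0,0,0,0,0.06],[0,0,0,0,0,0.15,0.06],[0,0,0,0,0,0.15,0.06],[0,0,0,0,0,0.15,0.06]]'
python3 -m jog '[[0,0,0,0,0,0.15,0.06],[0,0,0,0,0,0.15,0.06],[0,0,0,0,0,0.15,0.06],[0,0,0,0,0,0.15,0.06],[0,0,0,0,0,0.15,0.06]]'
python3 -m jog '[[0,0,0,0,0,0.15,0.06],[0,0,0,0,0,0.15,0.06],[0,0,0,0,0,0.08,0.06],[0,0,0,0,0,0,0.06],[0,0,0,0,0,0,0.06]]'
```

```text
time_s: 6.3
eef_pos: [646.4, 104.0, 130.1]
ee_rot: [0.0, 0.852, 0.523, 0.0]
force: [0.7, -0.0, -0.3]
grip_width: 0.706
grip_force: 0.0
time_s: 6.8
eef_pos: [646.4, 103.6, 130.1]
ee_rot: [-0.0, 0.985, 0.174, 0.001]
force: [0.3, -0.1, -0.5]
grip_width: 0.7
grip_force: 0.0
time_s: 7.3
eef_pos: [646.5, 103.0, 129.7]
ee_rot: [-0.0, 1.0, -0.011, 0.0]
force: [0.3, -0.8, 0.0]
grip_width: 0.7
grip_force: 0.0
```

```bash
python3 -m jog '[[-0.003,0,0.048,0,0,0,0.05],[0,0,0,0,0,0,0.005],[0,0,0,0,0,0,0.005],[0,0,0,0,0,0,0.005],[0,0,0,0,0,0,0.005]]' 40
python3 -m jog '[[0,-0.006,0,0,0,0,0.005],[0,-0.005,0,0,0,0,0.005],[0,-0.003,0,0,0,0,0.005]]'
```

```text
time_s: 7.8
eef_pos: [644.0, 102.4, 82.6]
ee_rot: [-0.0, 1.0, -0.013, 0.001]
force: [-1.1, 0.5, 0.8]
grip_width: 0.179
grip_force: 43.7
time_s: 8.1
eef_pos: [644.4, 116.9, 82.6]
ee_rot: [0.0, 1.0, -0.013, 0.001]
force: [-2.8, -0.6, 7.2]
grip_width: 0.179
grip_force: 44.7
```

```bash
python3 -m jog '[[-0.0002,-0.02,0,0,0,0,0.005],[-0.0002,-0.02,0,0,0,0,0.005],[-0.0002,-0.02,0,0,0,0,0.005],[-0.0002,-0.02,0,0,0,0,0.005],[-0.0001,-0.01,0,0,0,0,0.005]]'
python3 -m jog '[[0,-0.008,0,0,0,0,0.005],[0,-0.006,0,0,0,0,0.005],[0,0,0,0,0,0,0.005]]'
```

```text
time_s: 8.6
eef_pos: [646.7, 208.0, 82.6]
ee_rot: [-0.0, 1.0, -0.013, 0.003]
force: [4.4, -2.8, 3.3]
grip_width: 0.179
grip_force: 44.2
time_s: 8.9
eef_pos: [647.0, 216.5, 82.6]
ee_rot: [0.003, 1.0, -0.014, 0.001]
force: [-1.8, -21.6, 8.9]
grip_width: 0.181
grip_force: 45.0
```

The lid is fully open: 114 mm of travel, ending on the stop. I'll release it and go to relay A.

```bash
python3 -m jog '[[0,0.003,0,0,0,0,0.005],[0,0,0,0,0,0,0.06],[0,0,0,0,0,0,0.06],[0,0,-0.045,0,0,0,0.06],[0,0,-0.025,0,0,0,0.05]]'
python3 -m jog '[[-0.0436,0.0176,0,0,0,0,0.05],[-0.0436,0.0176,0,0,0,0,0.05],[-0.0436,0.0176,0,0,0,0,0.05],[-0.0436,0.0176,0,0,0,0,0.05],[-0.0436,0.0176,0,0,0,0,0.05]]'
python3 -m jog '[[0,0,0,0,0,-0.15,0.05],[0,0,0,0,0,-0.15,0.05],[0,0,0,0,0,-0.15,0.05],[0,0,0,0,0,-0.15,0.05],[0,0,0,0,0,-0.15,0.05]]'
python3 -m jog '[[0,0,0,0,0,-0.15,0.05],[0,0,0,0,0,-0.15,0.05],[0,0,0,0,0,-0.15,0.05],[0,0,0,0,0,-0.15,0.05],[0,0,0,0,0,-0.15,0.05]]'
python3 -m jog '[[0,0,0,0,0,-0.15,0.05],[0,0,0,0,0,-0.15,0.05],[0,0,0,0,0,-0.15,0.05],[0,0,0,0,0,-0.15,0.05],[0,0,0,0,0,-0.15,0.05]]'
python3 -m jog '[[0,0,0,0,0,-0.045,0.05],[0,0,0,0,0,0,0.05]]'
python3 - <<'E'
from h import *
import cv2
T=pose();np.save("T3.npy",T);print(T.round(3).tolist(),sense()['joints'].round(2))
cv2.imwrite("pics/w3.png",cv2.resize(eyes.capture("wrist")[:,:,::-1],(800,600),interpolation=3))
E
```

```text
time_s: 9.4
eef_pos: [645.8, 217.9, 153.3]
ee_rot: [-0.0, 1.0, -0.013, 0.001]
force: [-0.1, -0.4, 0.8]
grip_width: 0.59
grip_force: 0.0
time_s: 9.9
eef_pos: [423.2, 134.9, 150.8]
ee_rot: [-0.0, 1.0, -0.013, -0.0]
force: [1.7, -0.1, 1.6]
grip_width: 0.587
grip_force: 0.0
time_s: 10.4
eef_pos: [425.1, 135.4, 150.9]
ee_rot: [-0.0, 0.934, 0.357, -0.0]
force: [0.0, 0.7, -0.2]
grip_width: 0.581
grip_force: 0.0
time_s: 10.9
eef_pos: [425.1, 135.4, 150.9]
ee_rot: [-0.0, 0.738, 0.674, -0.0]
force: [-0.1, -0.3, 0.3]
grip_width: 0.587
grip_force: 0.0
time_s: 11.4
eef_pos: [425.1, 135.4, 150.9]
ee_rot: [-0.0, 0.44, 0.898, -0.0]
force: [-0.2, 0.4, 0.1]
grip_width: 0.584
grip_force: 0.0
time_s: 11.6
eef_pos: [425.1, 135.3, 150.9]
ee_rot: [-0.0, 0.422, 0.906, -0.0]
force: [1.0, -0.3, -0.6]
grip_width: 0.589
grip_force: 0.0
[[-0.643, 0.766, -0.0, 425.137], [0.766, 0.643, 0.0, 135.34], [0.0, -0.0, -1.0, 150.917], [0.0, 0.0, 0.0, 1.0]] [ 0.04  0.25  1.86  0.    1.03 -0.65]
```

View pics/w3.png

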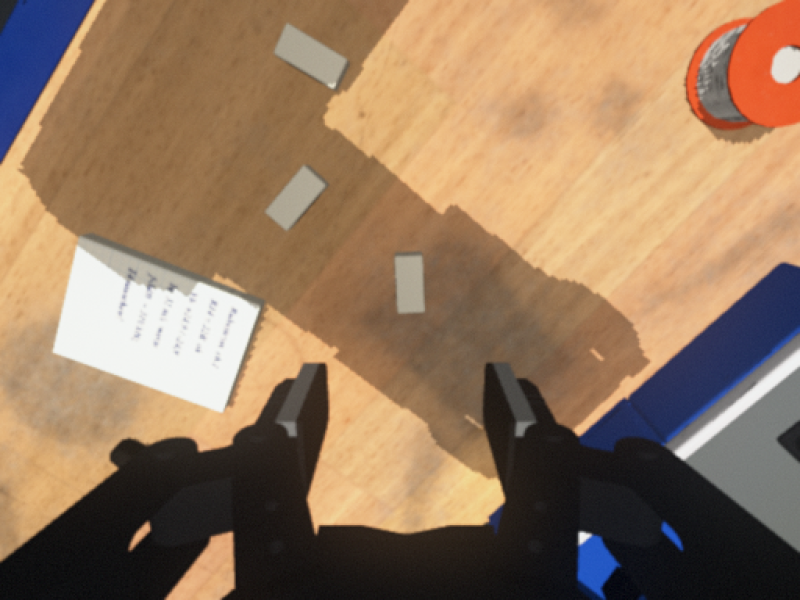

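The relay sits between the fingers, upright in the picture, its top centred at about (410,283).

```bash
python3 - <<'E'
from h import *
T=np.load("T3.npy")
for u,v in [(410,283),(408,255),(412,312)]:
    p=ray("wrist",u,v,12,T);print(p.round(1),(T[:3,:3].T@(p-T[:3,3])).round(1))
E
```

```text
[425.5 138.8  12. ] [  2.3   2.5 138.9]
[414.2 150.4  12. ] [ 18.5   1.4 138.9]
[437.6 126.3  12. ] [-15.    3.7 138.9]
```

```bash
python3 -m jog '[[0.001,0.0015,0.045,0,0,-0.07,0.045],[0,0,0.045,0,0,0,0.045],[0,0,0.03,0,0,0,0.045],[0,0,0.01,0,0,0,0.045],[0,0,0,0,0,0,0.045]]' 30
python3 -m jog '[[0,0,0,0,0,0,0.005],[0,0,0,0,0,0,0.005],[0,0,0,0,0,0,0.005],[0,0,0,0,0,0,0.005]]'
```

```text
time_s: 12.15
eef_pos: [425.5, 136.8, 20.5]
ee_rot: [-0.001, 0.391, 0.92, -0.0]
force: [-0.3, -0.2, 0.4]
grip_width: 0.528
grip_force: 0.0
time_s: 12.55
eef_pos: [426.8, 136.8, 22.5]
ee_rot: [0.001, 0.391, 0.92, 0.001]
force: [-0.4, -0.3, 6.2]
grip_width: 0.174
grip_force: 31.7
```

```bash
python3 -m jog '[[0,0,-0.05,0,0,0,0.005],[0,0,-0.05,0,0,0,0.005],[-0.0321,0.024,0,0,0,0,0.005],[-0.0321,0.024,0,0,0,0,0.005],[-0.0321,0.024,0,0,0,0,0.005]]'
python3 -m jog '[[-0.0321,0.024,0,0,0,0,0.005],[-0.0321,0.024,0,0,0,0,0.005],[0,0,0,0,0,0,0.005],[0,0,0,0,0,0,0.005]]'
python3 - <<'E'
from h import *
import cv2
T=pose();np.save("T4.npy",T);print(T.round(3).tolist(),sense()['joints'].round(2))
a=[cv2.resize(x,(400,300),interpolation=3) for x in (eyes.capture("wrist"),eyes.capture("scene")[100:250,140:340])]
cv2.imwrite("pics/w4.png",np.hstack(a)[:,:,::-1])
E
```

```text
time_s: 13.05
eef_pos: [546.3, 117.2, 123.1]
ee_rot: [0.002, 0.391, 0.921, 0.001]
force: [0.3, -0.2, 0.6]
grip_width: 0.178
grip_force: 31.0
time_s: 13.45
eef_pos: [623.6, 104.6, 121.3]
ee_rot: [0.0, 0.391, 0.92, 0.0]
force: [-1.0, -0.0, -0.4]
grip_width: 0.175
grip_force: 31.0
[[-0.694, 0.72, 0.0, 623.601], [0.72, 0.694, 0.0, 104.55], [0.0, 0.0, -1.0, 121.297], [0.0, 0.0, 0.0, 1.0]] [-0.02  0.66  1.3   0.    1.17 -0.79]
```

View pics/w4.png

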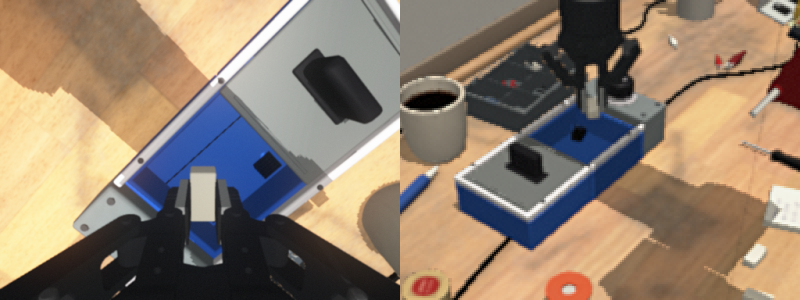

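The relay is held over the open bay, clear of the heat sinks. I'll set it down.

```bash
python3 -m jog '[[0,0,0.045,0,0,0,0.005],[0,0,0.035,0,0,0,0.005],[0,0,0.007,0,0,0,0.005],[0,0,0.003,0,0,0,0.005],[0,0,0,0,0,0,0.005]]'
```

```text
time_s: 14.05
eef_pos: [624.0, 104.8, 32.6]
ee_rot: [0.001, 0.391, 0.921, 0.0]
force: [-0.2, -0.1, 0.3]
grip_width: 0.174
grip_force: 32.6
```

```bash
python3 -m jog '[[0,0,0.002,0,0,0,0.005],[0,0,0,0,0,0,0.005],[0,0,0,0,0,0,0.032],[0,0,0,0,0,0,0.032],[0,0,0,0,0,0,0.032]]'
python3 -m jog '[[0,0,-0.04,0,0,0,0.032],[0,0,-0.05,0,0,0,0.032],[0,0,-0.03,0,0,0,0.05],[0,0,0,0,0,0,0.05]]'
python3 - <<'E'
from h import *
import cv2
T=pose();np.save("T5.npy",T);print(T.round(3).tolist())
a=[cv2.resize(x,(400,300),interpolation=3) for x in (eyes.capture("wrist"),eyes.capture("scene")[100:250,140:340])]
cv2.imwrite("pics/w5.png",np.hstack(a)[:,:,::-1])
E
```

```text
time_s: 14.55
eef_pos: [625.9, 104.2, 31.8]
ee_rot: [0.003, 0.391, 0.921, 0.001]
force: [3.5, 0.1, 12.4]
grip_width: 0.374
grip_force: 0.0
time_s: 14.95
eef_pos: [625.5, 104.6, 154.4]
ee_rot: [0.004, 0.391, 0.921, 0.002]
force: [-0.0, 0.5, 0.4]
grip_width: 0.588
grip_force: 0.0
[[-0.695, 0.719, 0.009, 625.515], [0.719, 0.695, -0.0, 104.647], [-0.006, 0.006, -1.0, 154.441], [0.0, 0.0, 0.0, 1.0]]
```

View pics/w5.png

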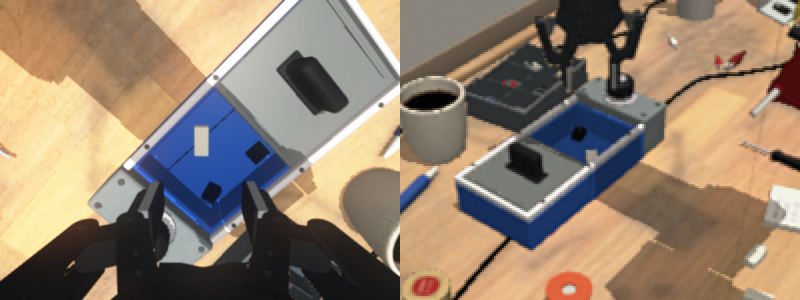

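The relay lies flat in the bay at (202,140) in the left half, clear of the sinks. Next I'll close the lid.

```bash
python3 -m jog '[[0.0224,0.0307,0,0,0,0,0.05],[0.0224,0.0307,0,0,0,0,0.05],[0.0224,0.0307,0,0,0,0,0.05],[0,0,0,0,0,-0.15,0.05],[0,0,0,0,0,-0.15,0.05]]'
python3 -m jog '[[0,0,0.005,0,0,-0.15,0.05],[0,0,0.005,0,0,-0.15,0.05],[0,0,0.005,0,0,-0.15,0.05],[0,0,0,0,0,-0.037,0.05],[0,0,0,0,0,0,0.05]]'
python3 - <<'E'
from h import *
print(pose().round(3).tolist(),sense()['joints'].round(2))
E
```

```text
time_s: 15.55
eef_pos: [642.3, 218.0, 146.5]
ee_rot: [-0.002, 0.245, 0.97, -0.001]
force: [-0.7, 0.0, -0.1]
grip_width: 0.581
grip_force: 0.0
time_s: 16.05
eef_pos: [642.5, 216.8, 132.0]
ee_rot: [-0.002, 0.008, 1.0, -0.0]
force: [0.4, 0.8, 0.4]
grip_width: 0.587
grip_force: 0.0
[[-1.0, 0.016, -0.003, 642.542], [0.016, 1.0, -0.001, 216.777], [0.003, -0.001, -1.0, 131.96], [0.0, 0.0, 0.0, 1.0]] [ 0.15  0.75  1.11 -0.    1.28 -1.4 ]
```

```bash
python3 -m jog '[[-0.002,0,0.05,0,0,0,0.05],[0,0,0,0,0,0,0.005],[0,0,0,0,0,0,0.005],[0,0,0,0,0,0,0.005],[0,0,0,0,0,0,0.005]]' 40
python3 -m jog '[[0,-0.01,0,0,0,0,0.005],[0,-0.02,0,0,0,0,0.005],[0,-0.02,0,0,0,0,0.005],[0,-0.02,0,0,0,0,0.005],[0,-0.02,0,0,0,0,0.005]]'
python3 -m jog '[[0,-0.015,0,0,0,0,0.005],[0,-0.008,0,0,0,0,0.005],[0,-0.005,0,0,0,0,0.005],[0,0,0,0,0,0,0.005]]'
```

```text
time_s: 16.55
eef_pos: [645.3, 216.4, 84.9]
ee_rot: [0.0, 0.008, 1.0, -0.0]
force: [-1.5, -3.9, -4.0]
grip_width: 0.178
grip_force: 44.6
time_s: 17.05
eef_pos: [643.0, 125.3, 84.9]
ee_rot: [-0.001, 0.008, 1.0, 0.0]
force: [-5.9, 1.5, 0.4]
grip_width: 0.178
grip_force: 45.5
time_s: 17.45
eef_pos: [642.4, 102.0, 84.9]
ee_rot: [-0.0, 0.008, 1.0, 0.004]
force: [-5.1, 23.9, 0.2]
grip_width: 0.177
grip_force: 45.9
```

The lid is fully shut, hard against its stop. Next is the knob.

```bash
python3 -m jog '[[0,0.002,0,0,0,0,0.005],[0,0,0,0,0,0,0.06],[0,0,0,0,0,0,0.06],[0,0,-0.045,0,0,0,0.06],[0,-0.045,0,0,0,0,0.06]]'
python3 -m jog '[[0,-0.042,0,0,0,0,0.06],[0,0,0,0,0,0,0.06]]'
```

```text
time_s: 17.95
eef_pos: [645.1, 58.1, 135.2]
ee_rot: [0.005, 0.005, 1.0, -0.0]
force: [1.1, -1.1, 0.3]
grip_width: 0.706
grip_force: 0.0
time_s: 18.15
eef_pos: [642.4, 8.2, 130.0]
ee_rot: [0.001, 0.011, 1.0, -0.001]
force: [0.3, 1.1, 0.5]
grip_width: 0.703
grip_force: 0.0
```

```bash
python3 -m jog '[[0.001,0.004,0.04,0,0,0,0.06],[0,0,0,0,0,0,0.03],[0,0,0,0,0,0,0.03],[0,0,0,0,0,0,0.03],[0,0,0,0,0,0,0.03]]' 40
python3 -m jog '[[0,0,0,0,0,0.15,0.03],[0,0,0,0,0,0.15,0.03],[0,0,0,0,0,0.15,0.03],[0,0,0,0,0,0.15,0.03],[0,0,0,0,0,0.15,0.03]]'
python3 -m jog '[[0,0,0,0,0,0.15,0.03],[0,0,0,0,0,0.15,0.03],[0,0,0,0,0,0.15,0.03],[0,0,0,0,0,0.15,0.03],[0,0,0,0,0,0.15,0.03]]'
python3 -m jog '[[0,0,0,0,0,0.07,0.03],[0,0,0,0,0,0,0.03],[0,0,0,0,0,0,0.06],[0,0,0,0,0,0,0.06],[0,0,-0.045,0,0,0,0.06]]'
```

```text
time_s: 18.65
eef_pos: [639.4, 13.0, 87.0]
ee_rot: [-0.003, 0.009, 1.0, -0.003]
force: [-3.4, -25.9, -17.4]
grip_width: 0.454
grip_force: 42.8
time_s: 19.15
eef_pos: [640.2, 14.7, 87.1]
ee_rot: [-0.001, 0.377, 0.926, -0.003]
force: [2.3, -17.2, -20.6]
grip_width: 0.449
grip_force: 42.5
time_s: 19.65
eef_pos: [641.8, 15.4, 87.3]
ee_rot: [0.002, 0.69, 0.724, -0.001]
force: [14.4, -12.8, -26.5]
grip_width: 0.451
grip_force: 43.2
time_s: 20.15
eef_pos: [638.6, 18.5, 130.2]
ee_rot: [-0.004, 0.712, 0.702, -0.003]
force: [-0.4, -0.9, 0.4]
grip_width: 0.704
grip_force: 0.0
```

```bash
python3 -m jog '[[0.0425,0.002,0,0,0,0,0.06],[0.0425,0.002,0,0,0,0,0.06],[0,0,0,0,0,0.15,0.06],[0,0,0,0,0,0.15,0.06],[0,0,0,0,0,0.15,0.06]]'
python3 -m jog '[[0,0,0,0,0,0.15,0.06],[0,0,0,0,0,0.15,0.06],[0,0,0,0,0,0.15,0.06],[0,0,0,0,0,0.15,0.06],[0,0,0,0,0,0.15,0.06]]'
python3 -m jog '[[0,0,0,0,0,0.15,0.06],[0,0,0,0,0,0.15,0.06],[0,0,0,0,0,0.075,0.06],[0,0,0,0,0,0,0.06]]'
```

```text
time_s: 20.65
eef_pos: [646.4, 103.7, 135.3]
ee_rot: [0.0, 0.852, 0.523, 0.0]
force: [0.6, 0.1, 0.1]
grip_width: 0.701
grip_force: 0.0
time_s: 21.15
eef_pos: [646.5, 103.3, 135.3]
ee_rot: [0.0, 0.985, 0.174, 0.001]
force: [0.6, 0.3, -0.2]
grip_width: 0.703
grip_force: 0.0
time_s: 21.55
eef_pos: [646.5, 103.2, 135.2]
ee_rot: [-0.0, 1.0, -0.01, 0.001]
force: [-0.1, -0.1, -0.1]
grip_width: 0.705
grip_force: 0.0
```

```bash
python3 -m jog '[[-0.003,0,0.05,0,0,0,0.05],[0,0,0.003,0,0,0,0.005],[0,0,0,0,0,0,0.005],[0,0,0,0,0,0,0.005],[0,0,0,0,0,0,0.005]]' 70
python3 -m jog '[[0,-0.004,0,0,0,0,0.005],[0,-0.004,0,0,0,0,0.005],[0,-0.004,0,0,0,0,0.005],[0,-0.001,0,0,0,0,0.005],[0,0,0,0,0,0,0.005]]'
```

```text
time_s: 22.05
eef_pos: [643.8, 103.0, 82.7]
ee_rot: [-0.0, 1.0, -0.01, 0.001]
force: [-2.5, 0.9, 0.4]
grip_width: 0.177
grip_force: 69.9
time_s: 22.55
eef_pos: [644.1, 109.7, 82.6]
ee_rot: [0.005, 1.0, -0.01, -0.0]
force: [-9.3, -33.6, 7.8]
grip_width: 0.176
grip_force: 71.6
```

The lock holds. I'll raise the pull a little and hold it for over a second.

```bash
python3 -m jog '[[0,-0.001,0,0,0,0,0.005],[0,-0.001,0,0,0,0,0.005],[0,0,0,0,0,0,0.005],[0,0,0,0,0,0,0.005],[0,0,0,0,0,0,0.005]]'
python3 -m jog '[[0,0,0,0,0,0,0.005],[0,0,0,0,0,0,0.005],[0,0,0,0,0,0,0.005],[0,0,0,0,0,0,0.005],[0,0,0,0,0,0,0.005]]'
python3 -m jog '[[0,0,0,0,0,0,0.005],[0,0,0,0,0,0,0.005],[0,0,0,0,0,0,0.005],[0,0,0,0,0,0,0.005]]'
```

```text
time_s: 23.05
eef_pos: [644.1, 110.0, 82.6]
ee_rot: [0.006, 1.0, -0.011, -0.001]
force: [-10.9, -42.4, 8.6]
grip_width: 0.172
grip_force: 71.7
time_s: 23.55
eef_pos: [644.1, 110.0, 82.6]
ee_rot: [0.006, 1.0, -0.011, -0.001]
force: [-9.9, -41.1, 8.8]
grip_width: 0.171
grip_force: 71.7
time_s: 23.95
eef_pos: [644.1, 110.0, 82.6]
ee_rot: [0.006, 1.0, -0.011, -0.001]
force: [-10.2, -41.4, 9.4]
grip_width: 0.175
grip_force: 71.7
```

```bash
python3 -m jog '[[0,0.006,0,0,0,0,0.005],[0,0.006,0,0,0,0,0.005],[0,0.005,0,0,0,0,0.005],[0,0.002,0,0,0,0,0.005],[0,0,0,0,0,0,0.005]]'
```

```text
time_s: 24.45
eef_pos: [643.8, 102.1, 82.7]
ee_rot: [-0.002, 1.0, -0.009, 0.001]
force: [-0.7, 14.2, 4.2]
grip_width: 0.173
grip_force: 72.1
```

The lid is against its shut stop (14 N). I'll release, retreat and check.

```bash
python3 -m jog '[[0,-0.001,0,0,0,0,0.005],[0,0,0,0,0,0,0.06],[0,0,0,0,0,0,0.06],[0,0,-0.045,0,0,0,0.06],[0,0,-0.045,0,0,0,0.06]]'
python3 -m jog '[[0,0,-0.045,0,0,0,0.06],[0,0,-0.03,0,0,0,0.06],[0,0,0,0,0,0,0.06],[0,0,0,0,0,0,0.06]]'
python3 - <<'E'
from h import *
import cv2
a=[cv2.resize(x,(400,300),interpolation=3) for x in (eyes.capture("wrist"),eyes.capture("scene")[100:290,120:374])]
cv2.imwrite("pics/w6.png",np.hstack(a)[:,:,::-1])
E
```

```text
time_s: 24.95
eef_pos: [643.0, 99.7, 171.6]
ee_rot: [0.0, 1.0, -0.01, -0.001]
force: [-0.1, -0.4, 0.1]
grip_width: 0.703
grip_force: 0.0
time_s: 25.35
eef_pos: [643.4, 99.8, 246.1]
ee_rot: [0.0, 1.0, -0.01, 0.0]
force: [0.1, 1.0, -1.5]
grip_width: 0.705
grip_force: 0.0
```

View pics/w6.png

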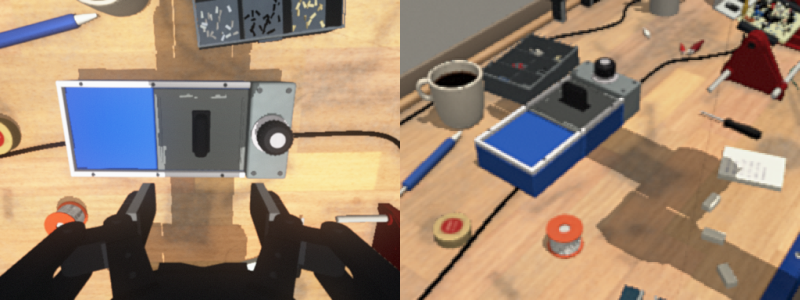

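The lid is shut against the housing, relay A is gone from the bench, and everything else is in place.

```bash
python3 -c "from rig import finish_job; print(finish_job())"
```

```text
the job is handed in; nothing more can be done
None
```

The relay is in the box and the lid is shut and locked; the lock held a pull of about 42 N for over a second, and I handed the job in at about 25 s.

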